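Check the new timing set against the worn one

TASK

Before the new timing set is fitted, lay it out against the worn one for comparison: set the new crank sprocket squarely on top of the worn sprocket and the new idler pulley squarely on top of the worn idler, axes in line, and lay the new tensioner and the new water pump on the mat close to the right of their worn twins (the robot's right), level with them, a finger's width of clear gap between the two, with tail and spigot pointing the same way as on the worn part. Leave the worn parts where they lie.

Things in the scene. Friction and masses are not known exactly. Their poses are not given: they have to be found in the camera images.
- new_sprocket (a point): New crank sprocket: a toothed steel drum 50 mm across, with a 58 mm flange 3 mm thick at its foot; 36 mm high, 26 mm bore in its flat top; 0.35 kg. Point on its axis half-way up, 18 mm above its underside; z up. Grip it on the teeth above the flange. Starts upright on the brown carton (top 4 mm up), robot's right.
- new_idler (a point): New idler pulley: a plain smooth steel roller 60 mm across and 26 mm high with flat rims and a small bolt bore, no arm or flange; 0.28 kg. Point on its axis half-way up, 13 mm above its underside; z up. Starts upright on the brown carton (top 4 mm up), robot's right.
- new_tensioner (a point): New tensioner: a smooth steel roller 60 mm across, 6 to 30 mm above its underside, on a 5 mm base plate whose forked tail (24 mm wide) ends 55 mm from the axis; hub on top to 34 mm; 0.42 kg. Point on the axis 18 mm above its underside (mid-roller); x along the tail, z up. Grip the roller. Starts upright on the brown carton (top 4 mm up), robot's right.
- new_pump (a point): New water pump: largest, cast aluminium, 60 mm high, 56 mm flat foot; three lugs 22-31 mm up reach 52 mm towards -x, 47 mm to either side; 16 mm hose spigot 12 mm up ends at x 55 mm; on top a toothed pulley 56 mm across, 40-60 mm up: grip it there; 0.65 kg. Point on the axis 30 mm above its underside; x along the spigot, z up. Starts upright on the brown carton (top 4 mm up), robot's right.
- worn_sprocket (a point): Worn twin of the new sprocket: same shape, size, axes and point; loose, upright on the dark blue bench mat (flat, top 3 mm above the bench, about 0.5 m wide, 0.33 m deep) on the robot's left.
- worn_idler (a point): Worn twin of the new idler: same shape, size, axes and point; loose, upright on the dark blue bench mat (flat, top 3 mm above the bench, about 0.5 m wide, 0.33 m deep) on the robot's left.
- worn_tensioner (a point): Worn twin of the new tensioner: same shape, size, axes and point; loose, upright on the dark blue bench mat (flat, top 3 mm above the bench, about 0.5 m wide, 0.33 m deep) on the robot's left. Its tail points away from the robot to within 0.1 rad. The robot's right is its -y.
- worn_pump (a point): Worn twin of the new pump: same shape, size, axes and point; loose, upright on the dark blue bench mat (flat, top 3 mm above the bench, about 0.5 m wide, 0.33 m deep) on the robot's left. Its spigot points away from the robot to within 0.1 rad. The robot's right is its -y.
Not all that is in view belongs to the job. What is shaped like the part that bears worn_tensioner but pink is not meant.

How it is judged:
By the outcome, as a careful person would: the job done as asked, in the order asked, and still so for the second after the job is handed in, with the robot touching nothing.
It also fails if it takes over 120 s, if anything falls off the work surface, if the arm or the gripper's body presses on something with over 40 N, if the wrist force passes 120 N, or if a joint passes its speed limit or range.

ROBOT

A 6-joint arm with a two-finger parallel gripper is mounted at the origin on the work surface. World frame = base frame: x ahead of the robot, y to its left, z up, the work surface at z = 0. Lengths are in m, angles in rad, forces in N, time in s.
With the tool pointing down it reaches from about 0.325 to 0.9 m from the base axis. Payload 3.5 kg.
Tool frame: the origin (TCP) lies midway between the tips of the shut fingers; the grasp point (between the pads) lies 19 mm behind it (bot.grip_point_offset is the distance from the TCP to the grasp point, in m); z points along the fingers, y is the line along which they close (so a half turn about z gives the same grasp; the last joint's range is limited). The gripper opens to 85 mm and grips with 20 to 120 N. Pads are 22 mm wide; open, the fingers measure 114 mm over their backs; the gripper's body (76 mm by 85 mm) begins 54 mm behind the grasp point. The pads swing forward as they close: fully open they stand 13 mm farther back than shut.
Start: joints at [-1.28, 0.276, -0.026, 1.268, 0, 1.467], TCP at [0.24, -0.577, 0.231] pointing down, gripper open.
Joint ranges: [-3.12, 3.12], [-0.85, 1.88], [-1.08, 1.24], [-1.95, 2.15], [-1.57, 1.53], [-3.14, 3.14]. Speed limits (rad/s): [2.57, 2.57, 3.14, 3.14, 3.14, 3.14].

INTERFACE

Orientations are given as a 3x3 rotation matrix whose columns are the frame's x, y, z axes.
In Python, from bench import status, vision, ticket, silhouettes, tip_of, bot gives the robot as it stands. The module is installed in compiled form; this text tells all that it offers.
- The arm moves only by the tool drive_tool, never from a script. Its argument "rows" is a list of rows, each a list of 2 entries, a list of its own where there are three numbers: the shift along the tool's x, y, z scaled (see below), then the turn about the tool's z scaled (see below). A call has 1 to 20 rows; each row is the pose to reach, as a shift and turn from the pose commanded when the call began, along the tool's axes at that moment; what a row does not reach only later rows make up. The controller multiplies each number of a shift by 0.15 m and each number of a turn by 0.5 rad. A row lasts 1/8 s, in which the tool goes at most 62.5 mm and 10.7 degrees, less where a joint would pass 70% of its speed; a pose out of reach is approached as far as the arm can. A call with a number of a shift or a turn outside -1 to 1 is refused whole. A call with a gripper value outside its range is refused whole. "gripper" is the gripper's target within -1 to 1 (fully open at 1, half-way at 0, shut at -1), set as the call begins (left out, the last holds). The fingers move at their own pace and stop on an object; the grip force is fixed at half the most. Time passes only in rows, so rows that repeat a pose let the fingers close. It gives the time, the measured TCP pose, the force, the opening and the grip force at its end, in the units of the state.
- status.observe(): the state, without advancing time (a new reading comes with each control period).
- vision.camera(name): name is "side" or "top" or "wrist"; returns the picture (384x512x3 uint8, red, green, blue); there is no depth.
- vision.get_calibration(name): a dict with "intrinsics" (3x3 intrinsics, pixels), "distortion" ([k1, k2, p1, p2, k3] as OpenCV has them; the pictures are not rectified), "cam_to_world" (4x4, takes a point from camera to world coordinates); the wrist camera has in their place "tool_from_camera" (4x4, takes a point from camera to tool coordinates, whose origin is the TCP and whose axes are the flange's). Camera axes: x right, y up, looking along -z (the intrinsics and any distortion apply to the point x, -y, -z); pixel columns grow to the right and rows downward; lengths in m; the calibration is good to about 2 mm. A picture is of the moment at which its call begins: read the wrist's pose just before it. get_calibration takes no time and is no camera call.
- ticket.close_job(): hands the job in; it is judged then, once.
Trained networks look in the newest picture that a camera, given by its name, has taken for a name from the list of things; names that differ only in an ending like _2 or _b are one class to them, and where a whole thing is asked for, a point or a joint stands for the part that bears it (a point fixed in the world has none). Each returns a list of dicts, best first, with "confidence" (0 to 1); they miss things now and then, are a little off and sometimes report something else, mostly with a low value. They report only what shows in the picture. A call takes as long as a camera call. They do not tell look-alikes from the thing itself.
- silhouettes(camera, target): "region" (384x512 bool, what is visible of it) and "position" ([column, row] in pixels, amid what is visible of it).
- tip_of(camera, target): "position" ([column, row] in pixels: a listed point, or the origin of a listed thing).
The state is a dict: "time": time; "joint_pos": joint angles; "qvel": joint speeds; "joint_efforts": joint torques, N m; "tcp_pos": TCP position; "orientation": TCP orientation; "force": force on the tool from outside, world axes, zero at the start; "moment": the same for the moment, N m; "width": finger opening in m; "grip_force": force on a finger pad.
Only numpy, scipy, OpenCV 4.12 (cv2) and the standard library are available. Lean on these libraries where they do the work, as an engineer would, in place of code of your own. Each camera call takes 0.05 s, during which the arm holds its last target. There are 200 camera calls.

## Working session

There is one attempt and no reset: what is moved stays moved. The work goes in short steps, Python scripts to look and compute and a tool call to move; the robot and the scene stay as the last step left them, time stands still between calls to the robot, and variables do not carry over. Pictures are saved under pics/ and viewed, at most 14 in all, crops included, and the job is handed in when it is done.

Besides the shell and the picture viewer there is one more tool, called after "Request:" as name(argument=value, ...), one argument or row to a line, values as JSON. drive_tool: Moves the arm, as the interface text tells. Shifts and turns lie within -1 to 1; 1 stands for 0.15 m of shift or 0.5 rad of turn. Its arguments: {"type":"object","properties":{"rows":{"type":"array"},"gripper":{"type":"number"}},"required":["rows"]}

```bash
mkdir -p pics
cat > h.py <<'E'
import numpy as np, cv2
from bench import status, vision, ticket, silhouettes, tip_of, bot
def ray(cam, px, T=None):
    c=vision.get_calibration(cam)
    K=np.array(c["intrinsics"]);d=np.array(c["distortion"],float)
    u=cv2.undistortPoints(np.array([[px]],float),K,d)[0,0]
    if cam=="wrist":
        s=T or status.observe(); W=np.eye(4);W[:3,:3]=s["orientation"];W[:3,3]=s["tcp_pos"]
        M=W@np.array(c["tool_from_camera"])
    else: M=np.array(c["cam_to_world"])
    return M[:3,3], M[:3,:3]@np.array([u[0],-u[1],-1.0])
def atz(cam,px,z,T=None):
    o,r=ray(cam,px,T); return o+r*(z-o[2])/r[2]
def proj(cam,P,T=None):
    c=vision.get_calibration(cam);K=np.array(c["intrinsics"]);d=np.array(c["distortion"],float)
    if cam=="wrist":
        s=T or status.observe(); W=np.eye(4);W[:3,:3]=s["orientation"];W[:3,3]=s["tcp_pos"]
        M=W@np.array(c["tool_from_camera"])
    else: M=np.array(c["cam_to_world"])
    p=(np.array(P)-M[:3,3])@M[:3,:3]
    return cv2.projectPoints((p*[1,-1,-1]).reshape(-1,1,3),np.zeros(3),np.zeros(3),K,d)[0].reshape(-1,2)
def tri(p1,p2,c1="top",c2="side"):
    (a,u),(b,v)=ray(c1,p1),ray(c2,p2)
    s=np.linalg.lstsq(np.c_[u,-v],b-a,rcond=None)[0]
    x,y=a+s[0]*u,b+s[1]*v
    return (x+y)/2,np.linalg.norm(x-y)
def save(n,im): cv2.imwrite(f"pics/{n}.png",cv2.cvtColor(im,cv2.COLOR_RGB2BGR))
E
python3 - <<'E'
from h import *
for c in("top","side"): save(c,cv2.resize(vision.camera(c),(800,600)))
np.set_printoptions(precision=3,suppress=True)
print(np.array(vision.get_calibration("top")["cam_to_world"]),np.array(vision.get_calibration("side")["cam_to_world"]),np.array(vision.get_calibration("wrist")["tool_from_camera"]))
print(status.observe())
Z={"sprocket":18,"idler":13,"tensioner":18,"pump":30}
for n in Z:
  for p in("new_","worn_"):
    z=(Z[n]+(4 if p=="new_" else 3))/1000
    for c in("top","side"):
      for d in tip_of(c,p+n)[:4]:
        print(p+n,c,np.round(d["position"],1),round(d["confidence"],2),atz(c,d["position"],z)[:2])
E
```

```text
[[-0.018  0.994 -0.104  0.373]
 [-1.    -0.017  0.005  0.039]
 [ 0.004  0.104  0.995  1.125]
 [ 0.     0.     0.     1.   ]] [[-0.998  0.06  -0.036  0.411]
 [-0.068 -0.703  0.708  0.87 ]
 [ 0.017  0.708  0.706  0.885]
 [ 0.     0.     0.     1.   ]] [[-0.     0.958  0.286  0.072]
 [ 1.    -0.     0.001  0.   ]
 [ 0.001  0.286 -0.958 -0.142]
 [ 0.     0.     0.     1.   ]]
{'time': 0.1, 'joint_pos': array([-1.28 ,  0.277, -0.028,  1.268, -0.   ,  1.467]), 'qvel': array([-0.001, -0.002,  0.003, -0.002,  0.002,  0.   ]), 'joint_efforts': array([ -0.   , -44.671,  29.613,   0.008,  -0.   ,  -0.   ]), 'tcp_pos': array([ 0.24 , -0.577,  0.23 ]), 'orientation': array([[ 0.923,  0.384, -0.001],
       [ 0.384, -0.923,  0.002],
       [ 0.   , -0.002, -1.   ]]), 'force': array([-0.187,  0.184,  0.88 ]), 'moment': array([ 0.016, -0.011,  0.007]), 'grip_force': 0.0, 'width': 0.08551450775194917}
new_sprocket top [322.1 196.2] 0.81 [ 0.462 -0.182]
new_sprocket top [364.5 147.3] 0.17 [ 0.61  -0.318]
new_sprocket side [255.3 143. ] 0.72 [ 0.473 -0.183]
worn_sprocket top [227.  146.9] 0.5 [0.618 0.
[... 157 characters left out ...]
]
new_idler side [263. 112.] 0.84 [ 0.461 -0.341]
worn_idler top [160.4 192.2] 0.59 [0.484 0.304]
worn_idler side [240.5 291.6] 0.74 [0.47  0.306]
new_tensioner top [365.1 144.2] 0.61 [ 0.619 -0.321]
new_tensioner top [160.2 190.5] 0.24 [0.488 0.304]
new_tensioner side [219.7 112.8] 0.71 [ 0.591 -0.318]
worn_tensioner top [228.5 191. ] 0.9 [0.483 0.098]
worn_tensioner top [120.7 249.1] 0.79 [0.315 0.421]
worn_tensioner side [318.4 344.3] 0.56 [0.308 0.417]
new_pump top [318.6 146.7] 0.77 [ 0.611 -0.175]
new_pump side [202.8 138.6] 0.93 [ 0.621 -0.175]
worn_pump top [156.1 149.6] 0.91 [0.611 0.315]
worn_pump side [174.4 281.7] 0.88 [0.61  0.304]
worn_pump side [238.8 293.1] 0.34 [0.472 0.321]
```

View pics/top.png

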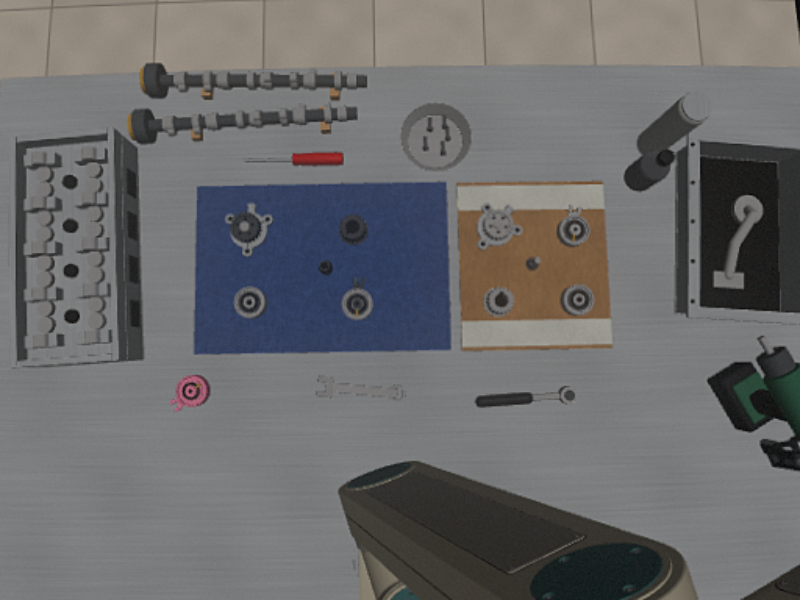

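View pics/side.png

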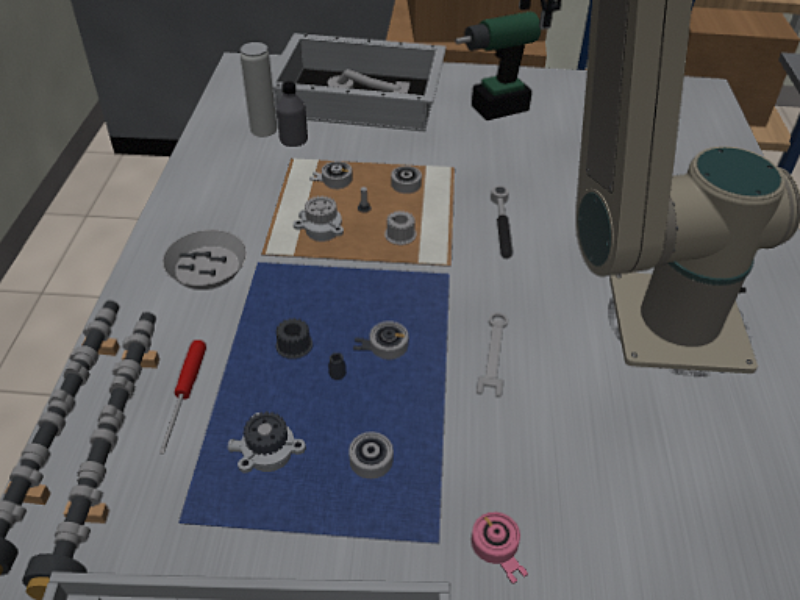

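The mat holds the worn pump (247,228), sprocket (353,228), idler (249,302) and tensioner (357,302), with a small dark jar at (326,268). On the carton are the new pump (497,226), tensioner (574,230), sprocket (499,299) and idler (578,298), with a bolt at (533,264). Possible mix-ups:
- **Sprocket:** the new one is bright and on the carton; the worn one is dark and on the mat.
- **Idler or tensioner rollers:** the tensioners have a tail.
- **Pink tensioner (192,391):** this is the decoy.

Next I plan the approach to the new sprocket.

```bash
cat >> h.py <<'E'
def plan(goal, psi_goal, start=None):
    """print per-call (shift,turn) in tool units; goal xyz m, yaw of tool x in rad"""
    s=status.observe(); R=np.array(s["orientation"])
    p=np.array(s["tcp_pos"]); psi=np.arctan2(R[1,0],R[0,0])
    if start is not None: p,psi=np.array(start[:3],float),start[3]
    g=np.array(goal,float)
    for k in range(6):
        d=g-p; c,sn=np.cos(psi),np.sin(psi)
        t=np.array([c*d[0]+sn*d[1], sn*d[0]-c*d[1], -d[2]])
        dpsi=(psi_goal-psi+np.pi)%(2*np.pi)-np.pi
        f=min(1,.15/max(1e-9,abs(t).max()))
        tt=np.round(t*f/.15,3); u=np.clip(np.round(-dpsi/.5,3),-1,1)
        print("call",k,tt.tolist(),float(u),"rows>=",int(np.ceil(max(np.linalg.norm(tt)*.15/.0625,abs(u)*.5/.187))))
        w=tt*.15; p=p+[c*w[0]+sn*w[1], sn*w[0]-c*w[1], -w[2]]; psi-=u*.5
        if f==1 and abs(dpsi)<=.5: break
    print("end",np.round(p,4),round(psi,4))
E
python3 - <<'E'
from h import *
plan((.467,-.183,.15),np.pi/2)
im=cv2.undistort
a=vision.camera("top")
save("crop1",cv2.resize(a[120:230,280:400],(720,660),interpolation=cv2.INTER_CUBIC)[:600])
E
```

```text
call 0 [1.0, -0.767, 0.225] -1.0 rows>= 4
call 1 [1.0, -0.155, 0.181] -1.0 rows>= 3
call 2 [0.716, 0.258, 0.136] -0.354 rows>= 2
end [ 0.467  -0.183   0.1501] 1.5708
```

View pics/crop1.png

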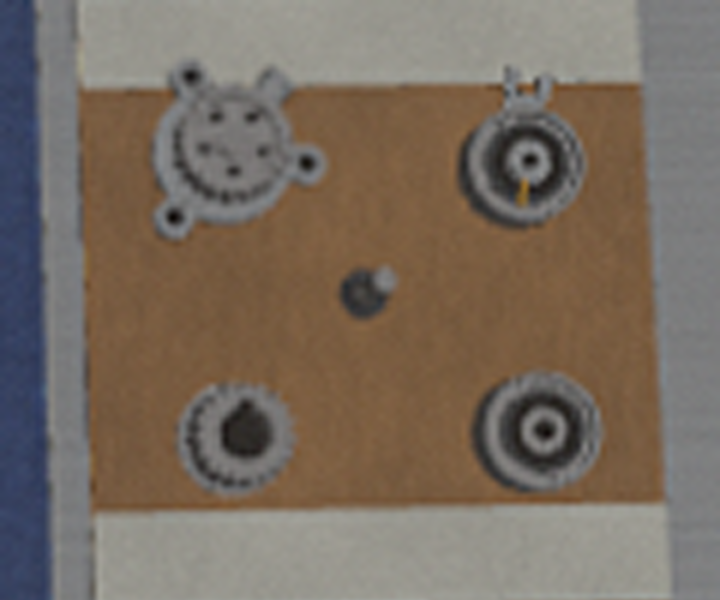

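The crop confirms the new sprocket at (235,437), with its open bore. The idler is at (540,430) with no tail. The tensioner is at (525,165) with its tail up, and the pump is at (225,150) with its spigot up and to the right. Moving to the sprocket.

Request:
drive_tool(
  rows=[
    [[0.25,-0.19,0.056],-0.25],
    [[0.5,-0.38,0.11],-0.5],
    [[0.75,-0.58,0.17],-0.75],
    [[1,-0.767,0.225],-1],
    [[1,-0.767,0.225],-1],
  ],
  gripper=1,
)

```text
time: 1.58
tcp_pos: [0.3347, -0.4101, 0.1968]
orientation: [[0.623, 0.782, -0.001], [0.782, -0.623, 0.002], [0.001, -0.002, -1.0]]
force: [-0.5, 0.0, 0.1]
width: 0.0855
grip_force: 0.0
```

Request:
drive_tool(
  rows=[
    [[0.33,-0.05,0.06],-0.33],
    [[0.67,-0.1,0.12],-0.67],
    [[1,-0.155,0.181],-1],
    [[1,-0.155,0.181],-1],
  ],
)

```text
time: 2.08
tcp_pos: [0.4105, -0.28, 0.1699]
orientation: [[0.173, 0.985, -0.001], [0.985, -0.173, 0.001], [0.001, -0.001, -1.0]]
force: [-0.4, -0.4, 1.4]
width: 0.0857
grip_force: 0.0
```

Request:
drive_tool(
  rows=[
    [[0.36,0.13,0.07],-0.18],
    [[0.716,0.258,0.136],-0.354],
    [[0.716,0.258,0.136],-0.354],
    [[0.716,0.258,0.136],-0.354],
    [[0.716,0.258,0.136],-0.354],
  ],
)

```text
time: 2.7
tcp_pos: [0.467, -0.1848, 0.1505]
orientation: [[0.003, 1.0, 0.001], [1.0, -0.003, -0.001], [-0.001, 0.001, -1.0]]
force: [-0.2, -0.3, -0.9]
width: 0.0857
grip_force: 0.0
```

Run:
```python
from h import *
np.set_printoptions(precision=4,suppress=True)
s=status.observe();print(s["time"],s["tcp_pos"],s["joint_pos"],s["orientation"])
im=vision.camera("wrist");save("w1",im)
for d in tip_of("wrist","new_sprocket"): print(d["position"],d["confidence"],atz("wrist",d["position"],.022))
for d in silhouettes("wrist","new_sprocket"): print("sil",d["position"],d["confidence"],d["region"].sum())
```

```text
2.7 [ 0.467  -0.1848  0.1505] [-0.5053  0.1184 -0.3997  1.0516 -0.0005  1.0686] [[ 0.0031  1.      0.0008]
 [ 1.     -0.0031 -0.001 ]
 [-0.001   0.0008 -1.    ]]
[262.1, 171.6] 0.82 [ 0.4723 -0.1767  0.022 ]
sil [260.7, 166.9] 0.66 3276
```

View pics/w1.png

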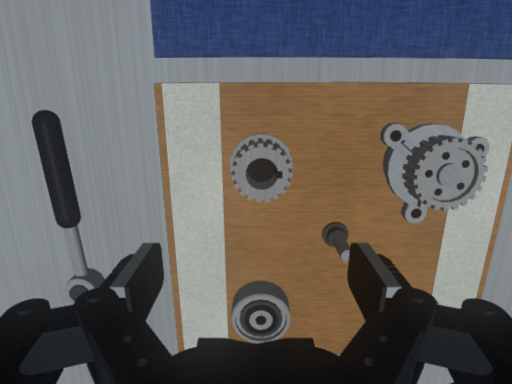

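The wrist view shows the sprocket at (262,172), the idler at (262,315), the bolt at (337,237) and the pump at (440,170). I'll refine positions by fitting part outlines to the silhouettes.

```bash
cat >> h.py <<'E'
from scipy.optimize import minimize
def disc(r,z,cx=0,cy=0):
    a=np.linspace(0,2*np.pi,40); return np.c_[cx+r*np.cos(a),cy+r*np.sin(a),0*a+z]
def cyl(r,z0,z1,cx=0,cy=0): return np.r_[disc(r,z0,cx,cy),disc(r,z1,cx,cy)]
def box(x0,x1,y0,y1,z0,z1): return np.array([[x,y,z] for x in(x0,x1) for y in(y0,y1) for z in(z0,z1)])
def lug(x,y): return np.r_[cyl(.009,.022,.031,x,y),cyl(.02,.022,.031)]
M={"sprocket":[cyl(.029,0,.003),cyl(.025,0,.036)],"idler":[cyl(.030,0,.026)],
 "tensioner":[cyl(.030,.006,.030),cyl(.012,.030,.034),box(0,.055,-.012,.012,0,.005)],
 "pump":[cyl(.028,0,.040),cyl(.028,.040,.060),lug(-.043,0),lug(.012,.038),lug(.012,-.038),box(0,.055,-.008,.008,.004,.020)]}
def render(cam,part,q,T,S=4):
    c,s=np.cos(q[3]),np.sin(q[3]); R=np.array([[c,-s,0],[s,c,0],[0,0,1]])
    m=np.zeros((384*S,512*S),np.uint8)
    for pts in M[part]:
        uv=proj(cam,pts@R.T+np.array(q[:3]),T)
        cv2.fillConvexPoly(m,cv2.convexHull(np.round((uv+.5)*S).astype(np.int32)),255)
    return cv2.resize(m,(512,384),interpolation=cv2.INTER_AREA)/255.
def fit(cam,name,part,xy,z0,yaw=0,T=None,freeyaw=False,idx=0,ignore=None):
    T=T or status.observe()
    best=None
    for d in silhouettes(cam,name):
        e=np.linalg.norm(np.array(d["position"])-proj(cam,[[*xy,z0+.015]],T)[0])
        if best is None or e<best[0]: best=(e,d)
    if best is None: return None
    reg=best[1]["region"].astype(float)
    def f(v):
        m=render(cam,part,(xy[0]+v[0]*.01,xy[1]+v[1]*.01,z0,yaw+(v[2]*.1 if freeyaw else 0)),T)
        dd=abs(m-reg)
        return dd.sum()/reg.sum()
    n=3 if freeyaw else 2
    r=min((minimize(f,x0,method="Nelder-Mead",options=dict(initial_simplex=np.vstack([x0]+[np.array(x0)+1.*np.eye(n)[i] for i in range(n)]),xatol=.005,fatol=1e-4)) for x0 in ([0.]*n,[-.7]*n)),key=lambda r:r.fun)
    return np.round([xy[0]+r.x[0]*.01,xy[1]+r.x[1]*.01,yaw+(r.x[2]*.1 if freeyaw else 0),r.fun,best[1]["confidence"]],4)
E
python3 - <<'E'
from h import *
T=status.observe();vision.camera("wrist")
print(fit("wrist","new_sprocket","sprocket",(.472,-.177),.004,T=T))
vision.camera("top");vision.camera("side")
for n,p,xy,z,y in [("new_sprocket","sprocket",(.472,-.18),.004,0),("worn_sprocket","sprocket",(.617,.11),.003,0),("worn_idler","idler",(.477,.305),.003,0),("new_idler","idler",(.469,-.333),.004,0),("worn_tensioner","tensioner",(.483,.098),.003,0),("new_tensioner","tensioner",(.605,-.32),.004,0),("worn_pump","pump",(.611,.31),.003,0),("new_pump","pump",(.616,-.175),.004,-.6)]:
  for c in("top","side"): print(n,c,fit(c,n,p,xy,z,y,freeyaw=p in("tensioner","pump")))
E
```

```text
[ 0.4715 -0.1749  0.      0.0542  0.8   ]
new_sprocket top [ 0.4759 -0.1739  0.      0.1919  0.72  ]
new_sprocket side [ 0.4702 -0.1721  0.      0.0621  0.75  ]
worn_sprocket top [0.6237 0.1056 0.     0.1905 0.52  ]
worn_sprocket side [0.6174 0.1061 0.     0.0567 0.7   ]
worn_idler top [0.4825 0.3053 0.     0.06   0.8   ]
worn_idler side [0.478  0.3041 0.     0.0671 0.79  ]
new_idler top [0.4018 0.0106 0.     2.1196 0.2   ]
new_idler side [ 0.4707 -0.3262  0.      0.151   0.56  ]
worn_tensioner top [ 0.4743  0.0987 -0.0617  0.2208  0.81  ]
worn_tensioner side [ 0.469   0.0991 -0.0435  0.1891  0.62  ]
new_tensioner top None
new_tensioner side [ 0.6049 -0.3207 -0.4119  0.0826  0.89  ]
worn_pump top [0.6218 0.3101 0.0079 0.1932 0.83  ]
worn_pump side [ 0.6187  0.3046 -0.1219  0.1072  0.95  ]
new_pump top [ 0.6168 -0.1702 -0.7152  0.1802  0.78  ]
new_pump side [ 0.6132 -0.1713 -0.6765  0.0932  0.81  ]
```

Request:
drive_tool(
  rows=[
    [[0.066,0.03,0.3]],
    [[0.066,0.03,0.6]],
    [[0.066,0.03,0.85]],
    [[0.066,0.03,0.95]],
    [[0.066,0.03,0.95]],
    [[0.066,0.03,0.95]],
  ],
)

```text
invalid input
```

Request:
drive_tool(
  rows=[
    [[0.066,0.03,0.3],0],
    [[0.066,0.03,0.6],0],
    [[0.066,0.03,0.85],0],
    [[0.066,0.03,0.95],0],
    [[0.066,0.03,0.95],0],
    [[0.066,0.03,0.95],0],
  ],
)

```text
time: 4.6
tcp_pos: [0.473, -0.1739, 0.009]
orientation: [[0.0, 1.0, 0.003], [1.0, -0.0, -0.001], [-0.001, 0.003, -1.0]]
force: [0.6, -0.9, 0.6]
width: 0.0853
grip_force: 0.0
```

Request:
drive_tool(
  rows=[
    [[0,0,0],0],
    [[0,0,0],0],
    [[0,0,0],0],
    [[0,0,0],0],
    [[0,0,0],0],
    [[0,0,0],0],
    [[0,0,0],0],
    [[0,0,0],0],
  ],
  gripper=-1,
)

```text
time: 5.6
tcp_pos: [0.4725, -0.1736, 0.0089]
orientation: [[-0.0, 1.0, 0.002], [1.0, 0.0, -0.001], [-0.001, 0.002, -1.0]]
force: [-0.5, 1.0, 4.8]
width: 0.0487
grip_force: 61.6
```

Request:
drive_tool(
  rows=[
    [[0,0,-0.2],0],
    [[0,0,-0.5],0],
    [[0,0,-0.9],0],
    [[0,0,-0.9],0],
    [[0,0,-0.9],0],
  ],
)

```text
time: 6.22
tcp_pos: [0.4708, -0.1727, 0.1419]
orientation: [[-0.0, 1.0, -0.001], [1.0, 0.0, 0.001], [0.001, -0.001, -1.0]]
force: [-0.9, 0.3, -3.6]
width: 0.0485
grip_force: 63.3
```

Run:
```python
from h import *
np.set_printoptions(precision=4,suppress=True)
s=status.observe();print(s["time"],s["tcp_pos"],s["orientation"][:,0],bot.grip_point_offset)
save("w2",vision.camera("wrist"))
for d in tip_of("wrist","new_sprocket"): print(d["position"],d["confidence"])
plan((.6174,.106,s["tcp_pos"][2]),np.pi/2)
```

```text
6.225 [ 0.4708 -0.1727  0.1419] [-0.      1.      0.0005] 0.0187
[255.7, 262.1] 0.77
call 0 [1.0, 0.531, -0.006] -0.0 rows>= 3
call 1 [0.854, 0.454, -0.005] -0.0 rows>= 3
end [0.6174 0.106  0.142 ] 1.5708
```

View pics/w2.png

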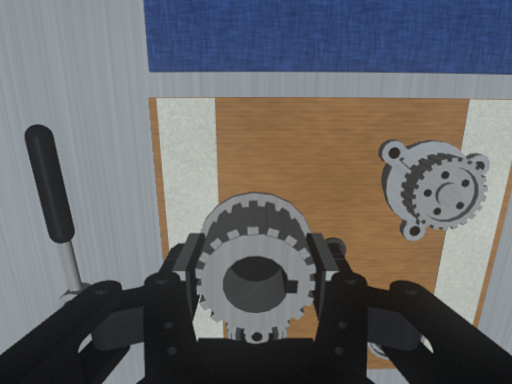

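The sprocket is held in the pads, with its bore centre near (256,284). I'll stop short of the worn sprocket so it can be seen clear of the held one.

Request:
drive_tool(
  rows=[
    [[0.33,0.2,-0.1],0],
    [[0.67,0.4,-0.2],0],
    [[1,0.6,-0.2],0],
    [[1,0.6,-0.2],0],
  ],
)

```text
time: 6.82
tcp_pos: [0.562, -0.0197, 0.1704]
orientation: [[-0.005, 1.0, -0.002], [1.0, 0.005, 0.001], [0.001, -0.002, -1.0]]
force: [-0.8, -0.4, -3.2]
width: 0.0485
grip_force: 63.3
```

Request:
drive_tool(
  rows=[
    [[0.25,0.376,0],0],
    [[0.25,0.376,0],0],
    [[0.25,0.376,0],0],
    [[0.25,0.376,0],0],
    [[0.25,0.376,0],0],
  ],
)

```text
time: 7.45
tcp_pos: [0.6169, 0.0136, 0.1724]
orientation: [[0.001, 1.0, -0.001], [1.0, -0.001, -0.0], [-0.0, -0.001, -1.0]]
force: [-0.1, 1.0, -2.4]
width: 0.0485
grip_force: 63.7
```

Run:
```python
from h import *
np.set_printoptions(precision=4,suppress=True)
s=status.observe();p=s["tcp_pos"];print(s["time"],p,s["orientation"][:,0])
im=vision.camera("wrist");save("w3",im)
print("worn",fit("wrist","worn_sprocket","sprocket",(.6174,.106),.003,T=s))
ub=p[2]-.005
print("held",fit("wrist","new_sprocket","sprocket",(p[0],p[1]),ub,T=s))
for d in tip_of("wrist","worn_sprocket"): print(d["position"],d["confidence"],atz("wrist",d["position"],.021,s))
for d in tip_of("wrist","new_sprocket"): print(d["position"],d["confidence"],atz("wrist",d["position"],ub+.018,s))
g=cv2.cvtColor(im,cv2.COLOR_RGB2GRAY)
print("bore px256,284 ->",atz("wrist",(256,284),ub+.036,s))
```

```text
7.45 [0.6169 0.0136 0.1724] [ 0.0012  1.     -0.0001]
worn [0.6176 0.105  0.     0.047  0.92  ]
held [0.6165 0.0127 0.     0.0655 0.84  ]
[255.8, 69.6] 0.79 [0.6168 0.1073 0.021 ]
[253.9, 264.3] 0.64 [0.6157 0.0116 0.1854]
bore px256,284 -> [0.6167 0.013  0.2034]
```

View pics/w3.png

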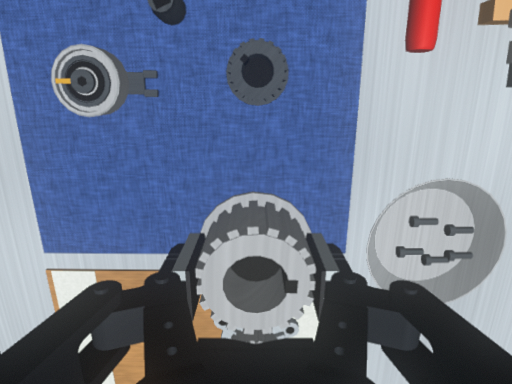

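Run:
```python
from h import *
s=status.observe();p=s["tcp_pos"]
im=cv2.imread("pics/w3.png",0)
def bore(c,z,h=22):
    x,y=c;sub=cv2.GaussianBlur(im[y-h:y+h,x-h:x+h],(3,3),0)
    for t in (25,30,35,40):
        n,l,st,ce=cv2.connectedComponentsWithStats((sub<t).astype(np.uint8))
        i=l[h,h]
        if i: 
            q=ce[i]+[x-h,y-h]; print(t,st[i],q,atz("wrist",q,z,s)[:2])
bore((259,70),.039)
bore((250,285),p[2]-.005+.036,40)
# top rim fits
for nm,z in (("worn",.039),):
    print(proj("wrist",[[.6175,.1055,.039]],s))
plan((.6177,.1065,.15),np.pi/2)
```

```text
[[255.61955475  71.03480985]]
call 0 [0.615, -0.001, 0.152] -0.001 rows>= 2
end [0.6176 0.1064 0.15  ] 1.5709
```

Run:
```python
from h import *
s=status.observe()
im=cv2.imread("pics/w3.png").astype(int)
b=im[:,:,0]-im[:,:,2]
m=(b<25).astype(np.uint8)
n,l,st,ce=cv2.connectedComponentsWithStats(m[30:115,215:300])
i=np.argmax(st[1:,4])+1; print(st[i],ce[i]+[215,30])
reg=np.zeros((384,512));reg[30:115,215:300]=(l==i)
best=[]
for dx in np.arange(.614,.623,.0005):
  for dy in np.arange(.102,.110,.0005):
    best.append((abs(render("wrist","sprocket",(dx,dy,.003,0),s,2)-reg).sum()/reg.sum(),dx,dy))
print(sorted(best)[:4])
save("w3c",cv2.resize(cv2.imread("pics/w3.png")[25:120,205:305,::-1],(800,600*95*8//600)[:2],interpolation=cv2.INTER_CUBIC)[:600])
```

```text
[  12    9   61   66 3114] [256.92260758  71.89563263]
[(np.float64(0.09107005679600036), np.float64(0.6184999999999995), np.float64(0.1055)), (np.float64(0.09163549812988778), np.float64(0.6189999999999994), np.float64(0.1055)), (np.float64(0.09203848527207929), np.float64(0.6184999999999995), np.float64(0.106)), (np.float64(0.09220219879859458), np.float64(0.6189999999999994), np.float64(0.106))]
```

Request:
drive_tool(
  rows=[
    [[0.3,0.008,0],0],
    [[0.617,0.008,0.1],0],
    [[0.617,0.008,0.4],0],
    [[0.617,0.008,0.7],0],
    [[0.617,0.008,0.77],0],
    [[0.617,0.008,0.77],0],
    [[0.617,0.008,0.77],0],
    [[0.617,0.008,0.77],0],
  ],
)

```text
time: 8.7
tcp_pos: [0.621, 0.1069, 0.0593]
orientation: [[0.0, 1.0, 0.004], [1.0, -0.0, 0.0], [0.0, 0.004, -1.0]]
force: [0.6, -0.9, -3.0]
width: 0.0485
grip_force: 63.8
```

Request:
drive_tool(
  rows=[
    [[0,0,0],0],
    [[0,0,0],0],
  ],
)

```text
time: 8.95
tcp_pos: [0.6194, 0.1069, 0.0576]
orientation: [[0.0, 1.0, 0.001], [1.0, -0.0, 0.0], [0.0, 0.001, -1.0]]
force: [0.1, -0.7, -3.8]
width: 0.0485
grip_force: 63.8
```

Run:
```python
from h import *
np.set_printoptions(precision=4,suppress=True)
for i in range(2):
  s=status.observe();print(s["tcp_pos"],s["orientation"][:,2],s["qvel"]);vision.camera("side")
  for d in tip_of("side","new_sprocket")[:2]: print(d["position"],d["confidence"],atz("side",d["position"],s["tcp_pos"][2]-.005+.018))
```

```text
[0.6194 0.1069 0.0576] [ 0.0008  0.0001 -1.    ] [-0.002   0.005  -0.0055 -0.0016 -0.0014  0.    ]
[183.7, 200.6] 0.87 [0.6222 0.1028 0.0706]
[171.8, 282.6] 0.72 [0.606  0.3313 0.0706]
[0.6192 0.107  0.0572] [ 0.0002  0.     -1.    ] [ 0.0013  0.0021 -0.0037 -0.0029  0.0011 -0.0006]
[183.9, 200.0] 0.78 [0.6221 0.1005 0.0702]
[186.5, 213.8] 0.37 [0.6085 0.1433 0.0702]
```

Request:
drive_tool(
  rows=[
    [[-0.006,-0.006,0.03],0],
    [[-0.006,-0.006,0.05],0],
    [[-0.006,-0.006,0.07],0],
    [[-0.006,-0.006,0.08],0],
    [[-0.006,-0.006,0.08],0],
    [[-0.006,-0.006,0.08],0],
    [[-0.006,-0.006,0.08],0],
  ],
)

```text
time: 10.02
tcp_pos: [0.6184, 0.1061, 0.0452]
orientation: [[-0.0, 1.0, 0.0], [1.0, 0.0, 0.0], [0.0, 0.0, -1.0]]
force: [0.0, -0.3, -2.6]
width: 0.0485
grip_force: 63.8
```

Run:
```python
from h import *
a=vision.camera("side");b=vision.camera("wrist")
x=cv2.resize(a[160:250,130:240],(440,360),interpolation=cv2.INTER_CUBIC)
save("stk",np.hstack([x,cv2.resize(b[150:384,100:412],(360,360))]))
```

```text
(no output)
```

View pics/stk.png

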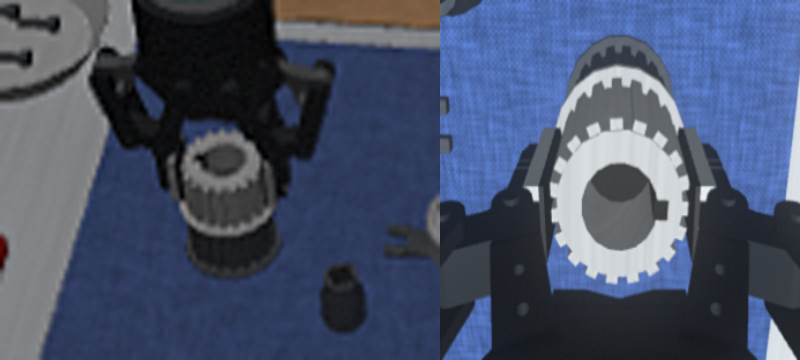

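The new sprocket sits over the worn one with the axes in line in both views, so I'm seating and releasing it.

Request:
drive_tool(
  rows=[
    [[0,0,0.007],0],
    [[0,0,0.007],0],
    [[0,0,0.007],0],
  ],
)

```text
time: 10.5
tcp_pos: [0.6183, 0.1061, 0.044]
orientation: [[0.0, 1.0, 0.0], [1.0, -0.0, -0.0], [-0.0, 0.0, -1.0]]
force: [-0.1, 0.9, -2.4]
width: 0.0484
grip_force: 64.2
```

Request:
drive_tool(
  rows=[
    [[0,0,0],0],
    [[0,0,0],0],
    [[0,0,0],0],
    [[0,0,-0.1],0],
    [[0,0,-0.5],0],
    [[0,0,-0.9],0],
    [[0,0,-0.9],0],
    [[0,0,-0.9],0],
    [[0,0,-0.9],0],
  ],
  gripper=1,
)

```text
time: 11.62
tcp_pos: [0.6168, 0.106, 0.1773]
orientation: [[-0.0, 1.0, -0.003], [1.0, 0.0, -0.0], [-0.0, -0.003, -1.0]]
force: [-1.1, 0.8, -0.3]
width: 0.0856
grip_force: 0.0
```

Run:
```python
from h import *
np.set_printoptions(precision=4,suppress=True)
s=status.observe();p=s["tcp_pos"];print(s["time"],p)
vision.camera("wrist");vision.camera("side")
print("new",fit("wrist","new_sprocket","sprocket",(.618,.1055),.039,T=s), fit("side","new_sprocket","sprocket",(.618,.1055),.039))
print("worn",fit("side","worn_sprocket","sprocket",(.618,.1055),.003))
plan((.4707,-.328,.15),np.pi/2)
```

```text
11.625 [0.6168 0.106  0.1773]
new [0.6178 0.1049 0.     0.0712 0.64  ] [0.6173 0.1047 0.     0.0412 0.58  ]
worn [0.6174 0.1066 0.     1.3348 0.48  ]
call 0 [-1.0, -0.338, 0.064] -0.0 rows>= 3
call 1 [-1.0, -0.338, 0.064] -0.0 rows>= 3
call 2 [-0.893, -0.303, 0.057] -0.0 rows>= 3
end [ 0.4707 -0.3279  0.15  ] 1.5708
```

The sprocket is within about 1 mm of the worn axis. Next is the idler.

Request:
drive_tool(
  rows=[
    [[-0.33,-0.11,0],0],
    [[-0.67,-0.22,0],0],
    [[-1,-0.338,0],0],
  ],
)

```text
time: 12.25
tcp_pos: [0.5669, -0.0452, 0.1786]
orientation: [[-0.001, 1.0, -0.0], [1.0, 0.001, -0.0], [-0.0, -0.0, -1.0]]
force: [1.0, -0.2, -0.4]
width: 0.085
grip_force: 0.0
```

Request:
drive_tool(
  rows=[
    [[-0.33,-0.11,0],0],
    [[-0.67,-0.22,0],0],
    [[-1,-0.338,0],0],
  ],
)

```text
time: 12.62
tcp_pos: [0.5161, -0.1955, 0.1788]
orientation: [[-0.0, 1.0, -0.0], [1.0, 0.0, -0.0], [-0.0, -0.0, -1.0]]
force: [0.3, 0.2, 0.0]
width: 0.0849
grip_force: 0.0
```

Request:
drive_tool(
  rows=[
    [[-0.33,-0.11,0.05],0],
    [[-0.67,-0.22,0.1],0],
    [[-0.893,-0.303,0.18],0],
    [[-0.893,-0.303,0.18],0],
    [[-0.893,-0.303,0.18],0],
    [[-0.893,-0.303,0.18],0],
  ],
)

```text
time: 13.38
tcp_pos: [0.4719, -0.3269, 0.1522]
orientation: [[-0.002, 1.0, 0.0], [1.0, 0.002, 0.0], [0.0, 0.0, -1.0]]
force: [0.3, 0.3, -1.1]
width: 0.0852
grip_force: 0.0
```

Run:
```python
from h import *
np.set_printoptions(precision=4,suppress=True)
s=status.observe();p=s["tcp_pos"];print(s["time"],p)
save("w4",vision.camera("wrist"))
a=fit("wrist","new_idler","idler",(.4707,-.328),.004,T=s);print(a)
for d in tip_of("wrist","new_idler")[:2]: print(d["position"],d["confidence"],atz("wrist",d["position"],.017,s))
print("tens",fit("wrist","new_tensioner","tensioner",(.605,-.32),.004,-.2,T=s,freeyaw=True))
plan((a[0],a[1],.003),np.pi/2)
```

```text
13.375 [ 0.4719 -0.3269  0.1522]
[ 0.4713 -0.3264  0.      0.039   0.89  ]
[253.5, 177.1] 0.91 [ 0.4697 -0.3258  0.017 ]
tens [ 0.6062 -0.3241 -0.232   0.0654  0.67  ]
call 0 [0.005, -0.004, 0.995] 0.003 rows>= 3
end [ 0.4713 -0.3265  0.0031] 1.5706
```

View pics/w4.png

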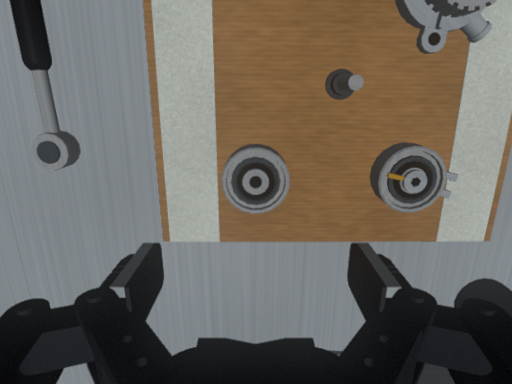

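The idler shows at (256,180), with the tensioner at (413,180) and its tail pointing right. Descending, gripping and lifting.

Request:
drive_tool(
  rows=[
    [[0.005,-0.004,0.3],0],
    [[0.005,-0.004,0.6],0],
    [[0.005,-0.004,0.85],0],
    [[0.005,-0.004,0.98],0],
    [[0.005,-0.004,0.98],0],
    [[0.005,-0.004,0.98],0],
    [[0.005,-0.004,0.98],0],
  ],
)

```text
time: 14.45
tcp_pos: [0.472, -0.328, 0.0065]
orientation: [[-0.0, 1.0, 0.002], [1.0, 0.0, -0.002], [-0.002, 0.002, -1.0]]
force: [-0.1, 0.6, 0.8]
width: 0.0852
grip_force: 0.0
```

Request:
drive_tool(
  rows=[
    [[0,0,0],0],
    [[0,0,0],0],
    [[0,0,0],0],
    [[0,0,0],0],
    [[0,0,0],0],
    [[0,0,0],0],
    [[0,0,0],0],
  ],
  gripper=-1,
)

```text
time: 15.32
tcp_pos: [0.4717, -0.3277, 0.0064]
orientation: [[-0.0, 1.0, 0.002], [1.0, 0.0, -0.001], [-0.001, 0.002, -1.0]]
force: [0.5, 0.7, 5.2]
width: 0.058
grip_force: 64.1
```

Request:
drive_tool(
  rows=[
    [[0,0,-0.2],0],
    [[0.2,0,-0.6],0],
    [[0.5,0,-0.9],0],
    [[0.9,0,-1],0],
    [[1,0,-1],0],
  ],
)

```text
time: 15.95
tcp_pos: [0.4705, -0.1746, 0.1563]
orientation: [[-0.003, 1.0, 0.001], [1.0, 0.003, -0.0], [-0.0, 0.001, -1.0]]
force: [-0.5, -0.4, -3.6]
width: 0.058
grip_force: 66.3
```

Run:
```python
from h import *
plan((.479,.212,.165),np.pi/2)
```

```text
call 0 [1.0, 0.025, -0.023] 0.005 rows>= 3
call 1 [1.0, 0.022, -0.022] 0.0 rows>= 3
call 2 [0.577, 0.013, -0.013] 0.0 rows>= 2
end [0.4791 0.212  0.165 ] 1.5709
```

Request:
drive_tool(
  rows=[
    [[0.33,0.01,-0.02],0],
    [[0.67,0.02,-0.023],0],
    [[1,0.025,-0.023],0],
  ],
)

```text
time: 16.32
tcp_pos: [0.4737, -0.0259, 0.1575]
orientation: [[0.001, 1.0, -0.001], [1.0, -0.001, -0.0], [-0.0, -0.001, -1.0]]
force: [0.8, 0.1, -2.7]
width: 0.0582
grip_force: 66.1
```

Request:
drive_tool(
  rows=[
    [[0.33,0.01,-0.02],0],
    [[0.67,0.02,-0.023],0],
    [[1,0.022,-0.023],0],
  ],
)

```text
time: 16.7
tcp_pos: [0.4772, 0.124, 0.1609]
orientation: [[0.0, 1.0, -0.001], [1.0, -0.0, -0.001], [-0.001, -0.001, -1.0]]
force: [1.4, 0.2, -3.9]
width: 0.0577
grip_force: 66.1
```

Request:
drive_tool(
  rows=[
    [[0.3,0.013,-0.013],0],
    [[0.577,0.013,-0.013],0],
    [[0.577,0.013,-0.013],0],
    [[0.577,0.013,-0.013],0],
    [[0.577,0.013,-0.013],0],
  ],
)

```text
time: 17.32
tcp_pos: [0.4794, 0.2082, 0.1632]
orientation: [[0.002, 1.0, -0.001], [1.0, -0.002, -0.001], [-0.001, -0.001, -1.0]]
force: [-0.5, -0.6, -3.6]
width: 0.0581
grip_force: 66.1
```

Run:
```python
from h import *
np.set_printoptions(precision=4,suppress=True)
s=status.observe();p=s["tcp_pos"];print(s["time"],p)
save("w5",vision.camera("wrist"))
print("worn",fit("wrist","worn_idler","idler",(.479,.305),.003,T=s))
for d in tip_of("wrist","worn_idler")[:2]: print(d["position"],d["confidence"],atz("wrist",d["position"],.016,s))
h=fit("wrist","new_idler","idler",(p[0],p[1]),p[2]-.0024,T=s);print("held",h, h[:2]-p[:2])
for d in tip_of("wrist","new_idler")[:3]: print(d["position"],d["confidence"],atz("wrist",d["position"],p[2]-.0024+.013,s))
```

```text
17.325 [0.4794 0.2082 0.1632]
worn [0.4774 0.3046 0.     0.0407 0.93  ]
[251.7, 68.9] 0.81 [0.4757 0.302  0.016 ]
held [0.4789 0.2087 0.     0.0664 0.6   ] [-0.0005  0.0005]
[253.2, 254.3] 0.75 [0.4779 0.21   0.1738]
```

View pics/w5.png

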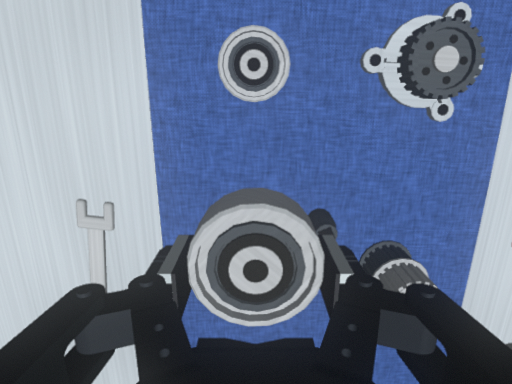

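The worn idler is at (254,64), and the held one has its bore at (257,271).

Run:
```python
from h import *
np.set_printoptions(precision=4,suppress=True)
s=status.observe();p=s["tcp_pos"];u=p[2]-.0024
print(atz("wrist",(254,64),.029,s), atz("wrist",(257,271),u+.026,s))
im=cv2.imread("pics/w5.png").astype(int); m=((im[:,:,0]-im[:,:,2])<25).astype(np.uint8)
m=cv2.morphologyEx(m,cv2.MORPH_CLOSE,np.ones((5,5)))
n,l,st,ce=cv2.connectedComponentsWithStats(m[15:115,205:305]);i=np.argmax(st[1:,4])+1;print(st[i])
reg=np.zeros((384,512));reg[15:115,205:305]=(l==i)
print(sorted((abs(render("wrist","idler",(x,y,.003,0),s,2)-reg).sum()/reg.sum(),x,y) for x in np.arange(.473,.483,.0005) for y in np.arange(.300,.309,.0005))[:2])
```

```text
[0.4784 0.3056 0.029 ] [0.4801 0.2097 0.1875]
[  13   10   72   77 4256]
[(np.float64(0.057355705440070764), np.float64(0.4775), np.float64(0.3055)), (np.float64(0.057763895031696884), np.float64(0.4775), np.float64(0.305))]
```

Request:
drive_tool(
  rows=[
    [[0.3,-0.011,0],0],
    [[0.64,-0.011,0.1],0],
    [[0.64,-0.011,0.4],0],
    [[0.64,-0.011,0.7],0],
    [[0.64,-0.011,0.79],0],
    [[0.64,-0.011,0.79],0],
    [[0.64,-0.011,0.79],0],
    [[0.64,-0.011,0.79],0],
    [[0.64,-0.011,0.79],0],
    [[0.64,-0.011,0.79],0],
  ],
)

```text
time: 18.82
tcp_pos: [0.4785, 0.3056, 0.0459]
orientation: [[0.0, 1.0, 0.001], [1.0, -0.0, 0.0], [0.0, 0.001, -1.0]]
force: [0.0, -0.1, -3.3]
width: 0.058
grip_force: 65.9
```

Request:
drive_tool(
  rows=[
    [[-0.009,-0.005,0.03],0],
    [[-0.009,-0.005,0.06],0],
    [[-0.009,-0.005,0.08],0],
    [[-0.009,-0.005,0.092],0],
    [[-0.009,-0.005,0.092],0],
    [[-0.009,-0.005,0.092],0],
    [[-0.009,-0.005,0.092],0],
  ],
)

```text
time: 19.7
tcp_pos: [0.4774, 0.3041, 0.0315]
orientation: [[0.0, 1.0, 0.0], [1.0, -0.0, 0.0], [0.0, 0.0, -1.0]]
force: [0.1, 0.3, -3.9]
width: 0.0578
grip_force: 66.2
```

Run:
```python
from h import *
s=status.observe()
a=vision.camera("side");b=vision.camera("wrist")
x=cv2.resize(a[230:340,180:310],(440,360),interpolation=cv2.INTER_CUBIC)
save("stk2",np.hstack([x,cv2.resize(b[150:384,100:412],(360,360))]))
print(s["tcp_pos"])
```

```text
[0.47744165 0.30410794 0.03149984]
```

View pics/stk2.png

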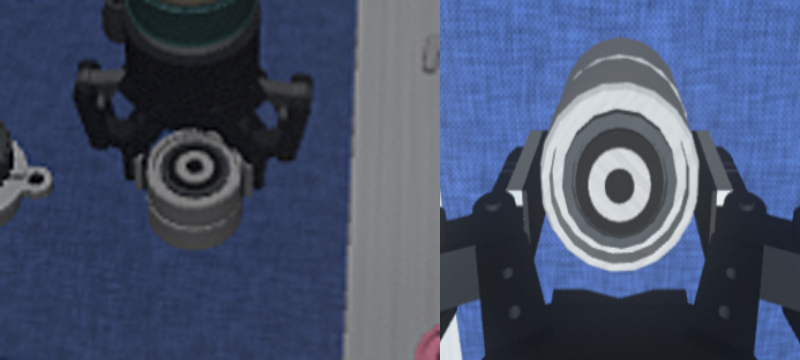

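The idler stack is aligned, so I'm releasing it. Then I'll view the worn tensioner on the way back.

Request:
drive_tool(
  rows=[
    [[0,0,0],0],
    [[0,0,0],0],
    [[0,0,0],0],
    [[0,0,-0.1],0],
    [[0,0,-0.5],0],
    [[0,0,-0.9],0],
    [[0,0,-0.9],0],
    [[0,0,-0.9],0],
    [[0,0,-0.9],0],
  ],
  gripper=1,
)

```text
time: 20.92
tcp_pos: [0.4761, 0.3034, 0.1651]
orientation: [[0.0, 1.0, -0.003], [1.0, -0.0, -0.001], [-0.001, -0.003, -1.0]]
force: [-1.0, -0.1, 0.4]
width: 0.0856
grip_force: 0.0
```

Run:
```python
from h import *
np.set_printoptions(precision=4,suppress=True)
s=status.observe();p=s["tcp_pos"];print(s["time"],p)
vision.camera("wrist");vision.camera("side")
print("new",fit("wrist","new_idler","idler",(.4777,.305),.029,T=s), fit("side","new_idler","idler",(.4777,.305),.029))
```

```text
20.925 [0.4761 0.3034 0.1651]
new [0.4767 0.3047 0.     0.056  0.84  ] [0.4764 0.3032 0.     0.0997 0.93  ]
```

Request:
drive_tool(
  rows=[
    [[-0.33,0,0],0],
    [[-0.67,0,0],0],
    [[-1,0.02,0],0],
  ],
)

```text
time: 21.5
tcp_pos: [0.4798, 0.1527, 0.1659]
orientation: [[-0.001, 1.0, -0.001], [1.0, 0.001, -0.0], [-0.0, -0.001, -1.0]]
force: [-0.5, -0.1, -0.4]
width: 0.0853
grip_force: 0.0
```

Request:
drive_tool(
  rows=[
    [[-0.33,0,0],0],
    [[-0.67,0,0],0],
    [[-0.8,0,0],0],
    [[-0.8,0,0],0],
    [[-0.8,0,0],0],
    [[-0.8,0,0],0],
  ],
)

```text
time: 22.25
tcp_pos: [0.4803, 0.035, 0.1663]
orientation: [[-0.002, 1.0, -0.0], [1.0, 0.002, 0.0], [0.0, -0.0, -1.0]]
force: [-0.4, -0.2, 0.0]
width: 0.0858
grip_force: 0.0
```

Run:
```python
from h import *
np.set_printoptions(precision=4,suppress=True)
s=status.observe();p=s["tcp_pos"];print(s["time"],p)
save("w6",vision.camera("wrist"))
for d in tip_of("wrist","worn_tensioner")[:3]: print(d["position"],d["confidence"],atz("wrist",d["position"],.021,s))
print("worn",fit("wrist","worn_tensioner","tensioner",(.472,.099),.003,-.05,T=s,freeyaw=True))
M["roller"]=[cyl(.030,.006,.030),cyl(.012,.030,.034)]
plan((.606,-.324,.15),np.pi/2)
```

```text
22.25 [0.4803 0.035  0.1663]
[247.5, 107.0] 0.96 [0.4727 0.0972 0.021 ]
worn [ 0.47    0.0987 -0.0402  0.0526  0.56  ]
call 0 [-1.0, 0.349, 0.046] 0.003 rows>= 3
call 1 [-1.0, 0.35, 0.046] -0.0 rows>= 3
call 2 [-0.393, 0.137, 0.018] -0.0 rows>= 1
end [ 0.6059 -0.3241  0.15  ] 1.5707
```

View pics/w6.png

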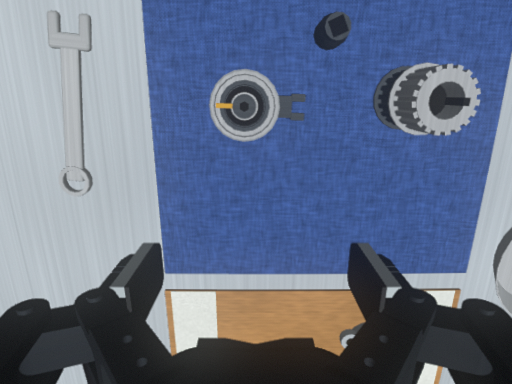

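The worn tensioner is at (244,105) with its tail to (303,106), and the sprocket stack is at (440,100). I'll refine its pose from pixels.

```bash
cat >> h.py <<'E'
def tailyaw(cam,mask,c,zc,T,rmin,rmax):
    """yaw of pixels at height zc whose distance from axis c is within rmin..rmax"""
    v,u=np.nonzero(mask); P=np.array([atz(cam,(a,b),zc,T)[:2] for a,b in zip(u,v)])-np.array(c)
    r=np.hypot(*P.T); k=(r>rmin)&(r<rmax); m=P[k].mean(0); return np.arctan2(m[1],m[0]),k.sum(),r.max()
M["roller"]=[cyl(.030,.006,.030)]
E
python3 - <<'E'
from h import *
np.set_printoptions(precision=4,suppress=True)
s=status.observe()
im=cv2.imread("pics/w6.png").astype(int); m=((im[:,:,0]-im[:,:,2])<25).astype(np.uint8)
m=cv2.morphologyEx(m,cv2.MORPH_CLOSE,np.ones((3,3)))
n,l,st,ce=cv2.connectedComponentsWithStats(m[60:150,200:315]);i=np.argmax(st[1:,4])+1;print(st[i])
reg=np.zeros((384,512));reg[60:150,200:315]=(l==i)
b=sorted((abs(render("wrist","tensioner",(x,y,.003,w),s,2)-reg).sum()/reg.sum(),x,y,w) for x in np.arange(.467,.476,.001) for y in np.arange(.095,.104,.001) for w in np.arange(-.12,.13,.03))[:3];print(np.array(b))
print(atz("wrist",(244,105),.037,s))
for c in ((.470,.0990),(.471,.0985)): print(tailyaw("wrist",reg,c,.008,s,.040,.056))
E
```

```text
[  10    9   95   72 4341]
[[ 0.115   0.47    0.098   0.    ]
 [ 0.1156  0.47    0.098  -0.03  ]
 [ 0.1176  0.47    0.099  -0.03  ]]
[0.4703 0.0992 0.037 ]Traceback (most recent call last):
  File "<stdin>", line 10, in <module>
  File "h.py", line 77, in tailyaw
    v,u=np.nonzero(mask); P=np.array([atz(cam,(a,b),zc,T)[:2] for a,b in zip(u,v)])-np.array(c)
                                      ~~~^^^^^^^^^^^^^^^^
  File "h.py", line 13, in atz
    o,r=ray(cam,px,T); return o+r*(z-o[2])/r[2]
        ~~~^^^^^^^^^^
  File "h.py", line 4, in ray
    c=vision.get_calibration(cam)
ValueError: time passes only in moves, steps and waits
```

Request:
drive_tool(
  rows=[
    [[-0.33,0.12,0],0],
    [[-0.67,0.24,0],0],
    [[-1,0.349,0],0],
  ],
)

```text
time: 22.78
tcp_pos: [0.5335, -0.1169, 0.1667]
orientation: [[-0.001, 1.0, 0.001], [1.0, 0.001, -0.0], [-0.0, 0.001, -1.0]]
force: [1.4, -0.2, 0.2]
width: 0.0855
grip_force: 0.0
```

Request:
drive_tool(
  rows=[
    [[-0.33,0.12,0],0],
    [[-0.67,0.24,0],0],
    [[-1,0.349,0],0],
  ],
)

```text
time: 23.15
tcp_pos: [0.5859, -0.2672, 0.1664]
orientation: [[-0.001, 1.0, 0.0], [1.0, 0.001, 0.0], [0.0, 0.0, -1.0]]
force: [-0.7, 0.2, 0.4]
width: 0.0855
grip_force: 0.0
```

Request:
drive_tool(
  rows=[
    [[-0.3,0.137,0],0],
    [[-0.393,0.137,0.1],0],
    [[-0.393,0.137,0.1],0],
    [[-0.393,0.137,0.1],0],
    [[-0.393,0.137,0.1],0],
  ],
)

```text
time: 23.78
tcp_pos: [0.6056, -0.3234, 0.1521]
orientation: [[-0.001, 1.0, 0.0], [1.0, 0.001, 0.0], [0.0, 0.0, -1.0]]
force: [0.4, 0.4, -0.6]
width: 0.0853
grip_force: 0.0
```

Run:
```python
from h import *
np.set_printoptions(precision=4,suppress=True)
s=status.observe();p=s["tcp_pos"];print(s["time"],p)
save("w7",vision.camera("wrist"))
for d in tip_of("wrist","new_tensioner")[:3]: print(d["position"],d["confidence"],atz("wrist",d["position"],.022,s))
a=fit("wrist","new_tensioner","tensioner",(.606,-.324),.004,-.2,T=s,freeyaw=True);print(a)
d=silhouettes("wrist","new_tensioner")[0]; print(tailyaw("wrist",d["region"],a[:2],.009,s,.040,.056))
plan((*a[:2],.006),np.pi/2)
```

```text
23.775 [ 0.6056 -0.3234  0.1521]
[259.2, 177.8] 0.7 [ 0.6084 -0.3215  0.022 ]
[ 0.6069 -0.3239 -0.26    0.0972  0.63  ]Traceback (most recent call last):
  File "<stdin>", line 7, in <module>
  File "h.py", line 77, in tailyaw
    v,u=np.nonzero(mask); P=np.array([atz(cam,(a,b),zc,T)[:2] for a,b in zip(u,v)])-np.array(c)
                                      ~~~^^^^^^^^^^^^^^^^
  File "h.py", line 13, in atz
    o,r=ray(cam,px,T); return o+r*(z-o[2])/r[2]
        ~~~^^^^^^^^^^
  File "h.py", line 4, in ray
    c=vision.get_calibration(cam)
ValueError: time passes only in moves, steps and waits
```

View pics/w7.png

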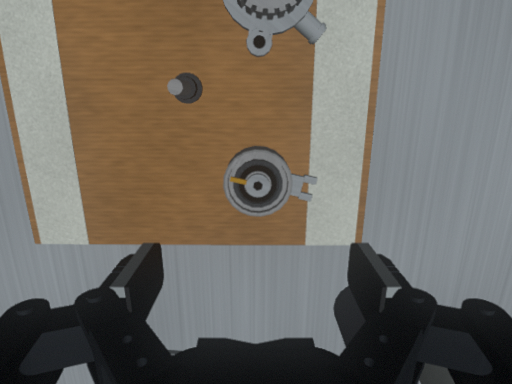

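The new tensioner is at (258,185) with its tail to (314,188), a yaw of about -0.25. I'll cache the calibration and get the tail yaws.

```bash
sed -i 's/vision.get_calibration(cam)/calib(cam)/' h.py; sed -i '2a import functools\ncalib=functools.lru_cache(vision.get_calibration)' h.py
python3 - <<'E'
from h import *
np.set_printoptions(precision=4,suppress=True)
R=np.array([[-.002,1,0],[1,.002,0],[0,0,-1.]])
s6=dict(tcp_pos=np.array([.4803,.035,.1663]),orientation=R)
im=cv2.imread("pics/w6.png").astype(int); m=((im[:,:,0]-im[:,:,2])<25).astype(np.uint8)
n,l,st,ce=cv2.connectedComponentsWithStats(m[60:150,200:315]);i=np.argmax(st[1:,4])+1
reg=np.zeros((384,512));reg[60:150,200:315]=(l==i)
for c in ((.470,.0990),(.471,.0985)): print("worn",tailyaw("wrist",reg,c,.008,s6,.042,.056))
s=status.observe();a=(.6069,-.3239)
vision.camera("wrist");d=silhouettes("wrist","new_tensioner")[0]
print("new",tailyaw("wrist",d["region"],a,.009,s,.042,.058))
print("bore",atz("wrist",(258,185),.038,s))
plan((*a,.006),np.pi/2-.2)
E
```

```text
worn (np.float64(-0.03879185763416784), np.int64(187), np.float64(0.05458248646688758))
worn (np.float64(-0.028185173933230445), np.int64(173), np.float64(0.05367660149291899))
new (np.float64(-0.23288001459783442), np.int64(215), np.float64(0.055049443511519254))
bore [ 0.6075 -0.3246  0.038 ]
call 0 [0.004, 0.008, 0.973] 0.401 rows>= 3
end [ 0.6069 -0.324   0.006 ] 1.3707
```

Request:
drive_tool(
  rows=[
    [[0.0,0.008,0.3],0.24],
    [[-0.002,0.01,0.6],0.48],
    [[-0.002,0.01,0.85],0.48],
    [[-0.002,0.01,0.96],0.48],
    [[-0.002,0.01,0.96],0.48],
    [[-0.002,0.01,0.96],0.48],
    [[-0.002,0.01,0.96],0.48],
  ],
)

```text
time: 24.95
tcp_pos: [0.6087, -0.3262, 0.0098]
orientation: [[0.238, 0.971, 0.003], [0.971, -0.238, -0.002], [-0.001, 0.004, -1.0]]
force: [-0.3, 0.8, 0.2]
width: 0.0857
grip_force: 0.0
```

Request:
drive_tool(
  rows=[
    [[0,0,0],0],
    [[0,0,0],0],
    [[0,0,0],0],
    [[0,0,0],0],
    [[0,0,0],0],
    [[0,0,0],0],
    [[0,0,0],0],
  ],
  gripper=-1,
)

```text
time: 25.82
tcp_pos: [0.6078, -0.3257, 0.009]
orientation: [[0.238, 0.971, 0.001], [0.971, -0.238, -0.001], [-0.001, 0.002, -1.0]]
force: [-0.6, -0.2, 6.5]
width: 0.0582
grip_force: 66.0
```

Request:
drive_tool(
  rows=[
    [[0,0,-0.2],0],
    [[0,0,-0.6],0],
    [[0,0,-1],0],
    [[0,0,-1],0],
    [[0,0,-1],0],
  ],
)

```text
time: 26.45
tcp_pos: [0.606, -0.3244, 0.1559]
orientation: [[0.238, 0.971, -0.002], [0.971, -0.238, 0.002], [0.001, -0.003, -1.0]]
force: [-0.3, -0.2, -4.8]
width: 0.0586
grip_force: 66.2
```

Run:
```python
from h import *
np.set_printoptions(precision=4,suppress=True)
s=status.observe();p=s["tcp_pos"];R=s["orientation"];print(s["time"],p,np.arctan2(R[1,0],R[0,0]))
u=p[2]-.004
vision.camera("wrist")
a=fit("wrist","new_tensioner","tensioner",(p[0],p[1]),u,-.24,T=s,freeyaw=True);print(a,(a[:2]-p[:2]))
for d in tip_of("wrist","new_tensioner")[:2]: print(d["position"],d["confidence"],atz("wrist",d["position"],u+.018,s)-p)
plan((.4673,.0225,.15),1.536)
```

```text
26.45 [ 0.606  -0.3244  0.1559] 1.330828312755756
[ 0.606  -0.3231 -0.2364  0.167   0.59  ] [-0.      0.0013]
[256.4, 258.5] 0.55 [0.0004 0.0013 0.014 ]
call 0 [1.0, -0.712, 0.013] -0.41 rows>= 3
call 1 [1.0, -0.439, 0.011] -0.0 rows>= 3
call 2 [0.151, -0.066, 0.002] -0.0 rows>= 1
end [0.4673 0.0225 0.15  ] 1.5358
```

Request:
drive_tool(
  rows=[
    [[0.33,-0.24,0],-0.14],
    [[0.67,-0.48,0],-0.28],
    [[1,-0.712,0],-0.41],
    [[1,-0.712,0.013],-0.41],
  ],
)

```text
time: 27.1
tcp_pos: [0.5343, -0.1493, 0.1527]
orientation: [[0.031, 1.0, -0.008], [1.0, -0.031, 0.004], [0.004, -0.008, -1.0]]
force: [-0.6, -1.4, -4.8]
width: 0.0579
grip_force: 66.2
```

Request:
drive_tool(
  rows=[
    [[0.33,-0.15,0],0],
    [[0.67,-0.3,0],0],
    [[1,-0.439,0.011],0],
    [[1,-0.439,0.011],0],
    [[1,-0.439,0.011],0],
    [[1,-0.439,0.011],0],
  ],
)

```text
time: 27.85
tcp_pos: [0.4793, -0.003, 0.1537]
orientation: [[0.037, 0.999, 0.0], [0.999, -0.037, -0.0], [-0.0, 0.0, -1.0]]
force: [-0.7, -1.0, -5.2]
width: 0.0581
grip_force: 66.4
```

Run:
```python
from h import *
np.set_printoptions(precision=4,suppress=True)
s=status.observe();p=s["tcp_pos"];R=s["orientation"];print(s["time"],p,np.arctan2(R[1,0],R[0,0]))
u=p[2]-.005
vision.camera("wrist")
a=fit("wrist","new_tensioner","tensioner",(p[0],p[1]),u,-.035,T=s,freeyaw=True);print(a,(a[:2]-p[:2]))
a=fit("wrist","worn_tensioner","tensioner",(.47,.099),.003,-.035,T=s,freeyaw=True);print("worn",a)
for d in silhouettes("wrist","worn_tensioner"):
  if d["position"][1]<200: print(tailyaw("wrist",d["region"],a[:2],.008,s,.042,.056))
plan((.4678,.0215,.025),1.536)
```

```text
27.85 [ 0.4793 -0.003   0.1537] 1.5341440435074407
[ 0.4787 -0.0018 -0.0364  0.1413  0.61  ] [-0.0006  0.0012]
worn [ 0.47    0.0983 -0.0242  0.0599  0.7   ]
(np.float64(-0.02652024843296086), np.int64(308), np.float64(0.05567426663609718))
call 0 [0.158, -0.08, 0.859] -0.003 rows>= 3
end [0.4678 0.0214 0.025 ] 1.5359
```

Request:
drive_tool(
  rows=[
    [[0.16,-0.078,0.1],-0.014],
    [[0.16,-0.078,0.4],-0.014],
    [[0.16,-0.078,0.7],-0.014],
    [[0.16,-0.078,0.88],-0.014],
    [[0.16,-0.078,0.88],-0.014],
    [[0.16,-0.078,0.88],-0.014],
    [[0.16,-0.078,0.88],-0.014],
    [[0.16,-0.078,0.88],-0.014],
  ],
)

```text
time: 29.05
tcp_pos: [0.4689, 0.0224, 0.0232]
orientation: [[0.028, 1.0, 0.003], [1.0, -0.028, -0.0], [-0.0, 0.003, -1.0]]
force: [-0.5, -0.5, -4.7]
width: 0.0579
grip_force: 66.1
```

Request:
drive_tool(
  rows=[
    [[-0.006,-0.003,0.03],0],
    [[-0.006,-0.003,0.06],0],
    [[-0.006,-0.003,0.085],0],
    [[-0.006,-0.003,0.093],0],
    [[-0.006,-0.003,0.093],0],
    [[-0.006,-0.003,0.093],0],
    [[-0.006,-0.003,0.093],0],
  ],
)

```text
time: 29.92
tcp_pos: [0.4667, 0.0217, 0.008]
orientation: [[0.028, 1.0, -0.001], [1.0, -0.028, 0.0], [0.0, -0.001, -1.0]]
force: [-2.5, -0.5, 1.3]
width: 0.058
grip_force: 66.7
```

Request:
drive_tool(
  rows=[
    [[0,0.014,-0.03],0],
    [[0,0.014,-0.03],0],
    [[0,0.014,-0.03],0],
    [[0,0.014,-0.01],0],
    [[0,0.014,-0.002],0],
    [[0,0.014,0],0],
    [[0,0.014,0],0],
    [[0,0.014,0],0],
  ],
)

```text
time: 30.92
tcp_pos: [0.469, 0.0216, 0.008]
orientation: [[0.028, 1.0, -0.0], [1.0, -0.028, 0.0], [0.0, -0.0, -1.0]]
force: [-2.3, -0.0, 0.0]
width: 0.0582
grip_force: 66.7
```

Good. Releasing, lifting and checking, then on to the pump.

Request:
drive_tool(
  rows=[
    [[0,0,0],0],
    [[0,0,0],0],
    [[0,0,0],0],
    [[0,0,-0.1],0],
    [[0,0,-0.5],0],
    [[0,0,-1],0],
    [[0,0,-1],0],
    [[0,0,-1],0],
    [[0,0,-1],0],
  ],
  gripper=1,
)

```text
time: 32.05
tcp_pos: [0.4678, 0.0217, 0.1565]
orientation: [[0.028, 1.0, -0.003], [1.0, -0.028, 0.0], [0.0, -0.003, -1.0]]
force: [-0.2, -0.6, 0.1]
width: 0.0859
grip_force: 0.0
```

Run:
```python
from h import *
np.set_printoptions(precision=4,suppress=True)
s=status.observe();p=s["tcp_pos"];R=s["orientation"];print(s["time"],p)
vision.camera("wrist");vision.camera("side")
for n,y in(("new_tensioner",.0225),("worn_tensioner",.0986)):
  for c in("wrist","side"):
    a=fit(c,n,"tensioner",(.469,y),.003,-.03,T=s,freeyaw=True);print(n,c,a)
plan((.615,-.172,.19),.9)
```

```text
32.05 [0.4678 0.0217 0.1565]
new_tensioner wrist [ 0.4688  0.0236 -0.0314  0.1031  0.8   ]
new_tensioner side [ 0.4682  0.0251 -0.1544  0.2111  0.61  ]
worn_tensioner wrist [ 0.4697  0.098  -0.0225  0.1059  0.57  ]
worn_tensioner side [ 0.4694  0.0978 -0.092   0.1305  0.63  ]
call 0 [-1.0, 0.801, -0.175] 1.0 rows>= 4
call 1 [-0.13, 0.311, -0.046] 0.286 rows>= 1
end [ 0.6149 -0.172   0.1901] 0.8998
```

Tensioner check: yaw matches and the gap is about 14.5 mm. Moving over the new pump.

Request:
drive_tool(
  rows=[
    [[-0.25,0.2,-0.1],0.25],
    [[-0.5,0.4,-0.175],0.5],
    [[-0.75,0.6,-0.175],0.75],
    [[-1,0.801,-0.175],1],
    [[-1,0.801,-0.175],1],
  ],
)

```text
time: 32.98
tcp_pos: [0.5871, -0.1345, 0.1835]
orientation: [[0.507, 0.862, 0.001], [0.862, -0.507, -0.001], [-0.0, 0.001, -1.0]]
force: [-0.4, 0.2, -0.3]
width: 0.0856
grip_force: 0.0
```

Request:
drive_tool(
  rows=[
    [[-0.13,0.311,0],0.286],
    [[-0.13,0.311,-0.046],0.286],
    [[-0.13,0.311,-0.046],0.286],
    [[-0.13,0.311,-0.046],0.286],
    [[-0.13,0.311,-0.046],0.286],
  ],
)

```text
time: 33.6
tcp_pos: [0.615, -0.1711, 0.1911]
orientation: [[0.621, 0.784, -0.0], [0.784, -0.621, 0.0], [-0.0, -0.001, -1.0]]
force: [1.0, -0.4, -0.3]
width: 0.0852
grip_force: 0.0
```

Run:
```python
from h import *
np.set_printoptions(precision=4,suppress=True)
s=status.observe();p=s["tcp_pos"];R=s["orientation"];print(s["time"],p,np.arctan2(R[1,0],R[0,0]))
save("w8",vision.camera("wrist"))
for d in tip_of("wrist","new_pump")[:2]: print(d["position"],d["confidence"],atz("wrist",d["position"],.034,s))
a=fit("wrist","new_pump","pump",(.615,-.172),.004,-.69,T=s,freeyaw=True);print(a)
d=silhouettes("wrist","new_pump")[0]["region"]
for k in range(3):
  r=render("wrist","pump",(a[0],a[1],.004,a[2]),s)
vis=cv2.cvtColor(cv2.imread("pics/w8.png"),cv2.COLOR_BGR2RGB)
cs,_=cv2.findContours((r>.5).astype(np.uint8),cv2.RETR_EXTERNAL,cv2.CHAIN_APPROX_NONE);cv2.drawContours(vis,cs,-1,(255,0,0),1)
save("w8o",cv2.resize(vis[60:300,130:400],(675,600)))
```

```text
33.6 [ 0.615  -0.1711  0.1911] 0.9010455504055267
[252.5, 171.5] 0.87 [ 0.613  -0.1686  0.034 ]
[ 0.6153 -0.171  -0.6838  0.1799  0.68  ]
```

View pics/w8o.png

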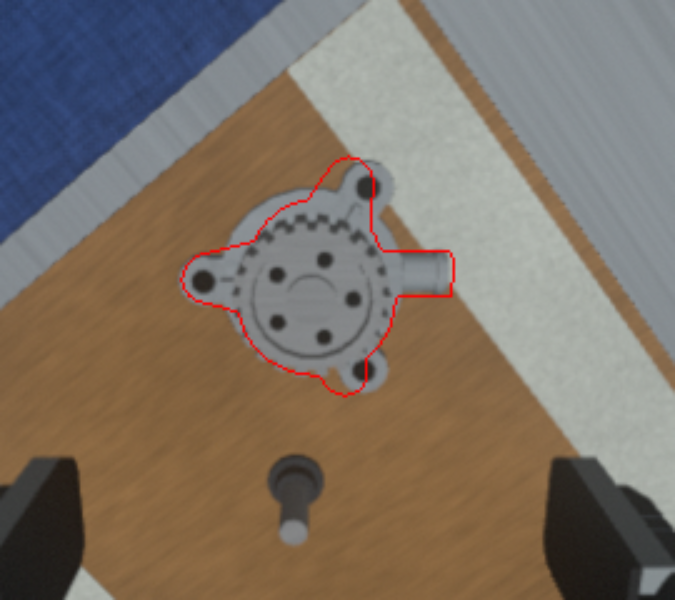

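The overlay shows the outline matching at the spigot and the rear lug. The front lugs belong at ±60° and the flange should be wider, so I'm correcting the model and refitting.

```bash
cat >> h.py <<'E'
M["pump"]=[cyl(.028,0,.040),cyl(.028,.040,.060),cyl(.036,.022,.031),lug(-.043,0),lug(.0215,.0372),lug(.0215,-.0372),box(0,.055,-.008,.008,.004,.020)]
E
python3 - <<'E'
from h import *
np.set_printoptions(precision=4,suppress=True)
s=status.observe();vision.camera("wrist")
a=fit("wrist","new_pump","pump",(.615,-.172),.004,-.69,T=s,freeyaw=True);print(a)
vision.camera("side");vision.camera("top")
for c in("side","top"): print("new",c,fit(c,"new_pump","pump",(.615,-.172),.004,-.69,freeyaw=True),"worn",fit(c,"worn_pump","pump",(.617,.307),.003,0,freeyaw=True))
plan((a[0],a[1],.042),np.pi/2+a[2])
E
```

```text
[ 0.614  -0.1703 -0.6693  0.0647  0.64  ]
new side [ 0.6129 -0.1692 -0.6459  0.0498  0.98  ] worn None
new top [ 0.6183 -0.17   -0.6823  1.0116  0.56  ] worn [ 0.6194  0.3078 -0.0207  0.053   0.9   ]
call 0 [0.003, -0.016, 0.994] -0.003 rows>= 3
end [ 0.6141 -0.1703  0.042 ] 0.9013
```

Request:
drive_tool(
  rows=[
    [[0.003,-0.016,0.3],0],
    [[0.003,-0.016,0.6],0],
    [[0.003,-0.016,0.85],0],
    [[0.003,-0.016,0.93],0],
    [[0.003,-0.016,0.93],0],
    [[0.003,-0.016,0.93],0],
    [[0.003,-0.016,0.93],0],
  ],
)

```text
time: 35.08
tcp_pos: [0.6156, -0.1708, 0.0537]
orientation: [[0.622, 0.783, 0.003], [0.783, -0.622, -0.001], [0.001, 0.003, -1.0]]
force: [-0.0, -0.7, -0.6]
width: 0.0855
grip_force: 0.0
```

Request:
drive_tool(
  rows=[
    [[0,-0.004,0.06],0],
    [[0,-0.004,0.117],0],
    [[0,-0.004,0.117],0],
    [[0,-0.004,0.117],0],
    [[0,-0.004,0.117],0],
  ],
)

```text
time: 35.7
tcp_pos: [0.6138, -0.1699, 0.0342]
orientation: [[0.622, 0.783, 0.0], [0.783, -0.622, -0.0], [0.0, 0.0, -1.0]]
force: [0.6, -0.1, 0.2]
width: 0.0852
grip_force: 0.0
```

Request:
drive_tool(
  rows=[
    [[0,0,0],0],
    [[0,0,0],0],
    [[0,0,0],0],
    [[0,0,0],0],
    [[0,0,0],0],
    [[0,0,0],0],
    [[0,0,0],0],
  ],
  gripper=-1,
)

```text
time: 36.58
tcp_pos: [0.6144, -0.1703, 0.0348]
orientation: [[0.622, 0.783, 0.002], [0.783, -0.622, -0.001], [0.0, 0.002, -1.0]]
force: [1.4, -1.7, 5.1]
width: 0.0545
grip_force: 64.4
```

Request:
drive_tool(
  rows=[
    [[0,0,-0.2],0],
    [[0,0,-0.6],0],
    [[0,0,-1],0],
    [[0,0,-1],0],
    [[0,0,-1],0],
  ],
)

```text
time: 37.2
tcp_pos: [0.6113, -0.1689, 0.1812]
orientation: [[0.622, 0.783, -0.005], [0.783, -0.622, 0.002], [-0.002, -0.006, -1.0]]
force: [0.1, 0.2, -6.1]
width: 0.0543
grip_force: 66.0
```

Run:
```python
from h import *
np.set_printoptions(precision=4,suppress=True)
s=status.observe();p=s["tcp_pos"];R=s["orientation"];print(s["time"],p,np.arctan2(R[1,0],R[0,0]))
plan((.61,.195,.21),1.55)
```

```text
37.2 [ 0.6113 -0.1689  0.1812] 0.8998574207953394
call 0 [1.0, -0.8, -0.101] -1.0 rows>= 4
call 1 [1.0, -0.176, -0.081] -0.3 rows>= 3
call 2 [0.13, -0.003, -0.01] -0.0 rows>= 1
end [0.61  0.195 0.21 ] 1.5499
```

Request:
drive_tool(
  rows=[
    [[0.25,-0.2,-0.1],-0.25],
    [[0.5,-0.4,-0.1],-0.5],
    [[0.75,-0.6,-0.1],-0.75],
    [[1,-0.8,-0.1],-1],
    [[1,-0.8,-0.1],-1],
  ],
)

```text
time: 37.83
tcp_pos: [0.6091, 0.0259, 0.1944]
orientation: [[0.165, 0.986, -0.009], [0.986, -0.165, 0.002], [0.0, -0.009, -1.0]]
force: [0.0, -0.9, -5.9]
width: 0.0544
grip_force: 65.8
```

Request:
drive_tool(
  rows=[
    [[0.33,-0.06,0],-0.1],
    [[0.67,-0.12,0],-0.2],
    [[1,-0.176,0],-0.3],
    [[1,-0.176,0],-0.3],
    [[1,-0.176,0],-0.3],
    [[1,-0.176,0],-0.3],
  ],
)

```text
time: 38.58
tcp_pos: [0.6116, 0.1729, 0.1976]
orientation: [[0.023, 1.0, -0.003], [1.0, -0.023, -0.001], [-0.001, -0.003, -1.0]]
force: [0.3, 0.1, -5.6]
width: 0.0543
grip_force: 65.8
```

Run:
```python
from h import *
np.set_printoptions(precision=4,suppress=True)
s=status.observe();p=s["tcp_pos"];R=s["orientation"];psi=np.arctan2(R[1,0],R[0,0]);print(s["time"],p,psi)
vision.camera("wrist");vision.camera("side")
a=fit("wrist","worn_pump","pump",(.615,.307),.003,-.02,T=s,freeyaw=True);print("worn",a)
print("worn side",fit("side","worn_pump","pump",(.615,.307),.003,-.02,freeyaw=True))
for d in tip_of("wrist","worn_pump")[:2]: print(d["position"],d["confidence"],atz("wrist",d["position"],.033,s))
a=fit("wrist","new_pump","pump",(p[0],p[1]),p[2]-.031,psi-np.pi/2,T=s,freeyaw=True);print("held",a,a[:2]-p[:2],a[2]-psi+np.pi/2)
print("sprk",fit("wrist","new_sprocket","sprocket",(.6178,.105),.039,T=s),fit("side","new_sprocket","sprocket",(.6178,.105),.039))
```

```text
38.575 [0.6116 0.1729 0.1976] 1.5477325859734012
worn [ 0.617   0.3072 -0.0347  0.0455  0.91  ]
worn side [ 0.6178  0.3063 -0.048   0.083   0.81  ]
[259.8, 21.7] 0.63 [0.6177 0.3073 0.033 ]
held [ 0.6108  0.173  -0.0343  0.1084  0.69  ] [-0.0008  0.0001] -0.011236259178504682
sprk [ 0.6587 -0.1662  0.      1.      0.54  ] [0.6161 0.1055 0.     0.294  0.64  ]
```

Request:
drive_tool(
  rows=[
    [[0.168,0.012,0.1],0.018],
    [[0.168,0.012,0.4],0.018],
    [[0.168,0.012,0.7],0.018],
    [[0.168,0.012,0.9],0.018],
    [[0.168,0.012,0.95],0.018],
    [[0.168,0.012,0.95],0.018],
    [[0.168,0.012,0.95],0.018],
    [[0.168,0.012,0.95],0.018],
    [[0.168,0.012,0.95],0.018],
  ],
)

```text
time: 40.1
tcp_pos: [0.6154, 0.1999, 0.0577]
orientation: [[0.03, 1.0, 0.002], [1.0, -0.03, 0.0], [0.0, 0.002, -1.0]]
force: [-0.0, -0.7, -5.0]
width: 0.0547
grip_force: 65.8
```

Request:
drive_tool(
  rows=[
    [[-0.012,-0.003,0.06],0],
    [[-0.012,-0.003,0.12],0],
    [[-0.012,-0.003,0.12],0],
    [[-0.012,-0.003,0.12],0],
    [[-0.012,-0.003,0.12],0],
    [[-0.012,-0.003,0.12],0],
  ],
)

```text
time: 40.85
tcp_pos: [0.6145, 0.198, 0.0389]
orientation: [[0.03, 1.0, 0.001], [1.0, -0.03, 0.0], [0.0, 0.001, -1.0]]
force: [0.4, 0.0, -5.5]
width: 0.0545
grip_force: 65.8
```

Run:
```python
from h import *
np.set_printoptions(precision=4,suppress=True)
s=status.observe();p=s["tcp_pos"];R=s["orientation"];psi=np.arctan2(R[1,0],R[0,0]);print(s["time"],p,psi)
vision.camera("side");vision.camera("wrist")
print("worn side",fit("side","worn_pump","pump",(.615,.307),.003,-.02,freeyaw=True))
print("new side",fit("side","new_pump","pump",(p[0],p[1]),p[2]-.031,-.037,freeyaw=True))
print("new wrist",fit("wrist","new_pump","pump",(p[0],p[1]),p[2]-.031,-.037,T=s,freeyaw=True))
```

```text
40.85 [0.6145 0.198  0.0389] 1.5407987617394425
worn side None
new side [ 0.6153  0.1972 -0.0414  0.1587  0.56  ]
new wrist [ 0.6137  0.1979 -0.0406  0.1095  0.66  ]
```

Position and yaw are as intended. Lowering to contact and releasing.

Request:
drive_tool(
  rows=[
    [[0,0,0.015],0],
    [[0,0,0.027],0],
    [[0,0,0.03],0],
    [[0,0,0.03],0],
    [[0,0,0.03],0],
  ],
)

```text
time: 41.72
tcp_pos: [0.6142, 0.1979, 0.0341]
orientation: [[0.03, 1.0, 0.0], [1.0, -0.03, 0.0], [0.0, 0.0, -1.0]]
force: [-0.2, 0.1, -4.6]
width: 0.0545
grip_force: 66.0
```

Request:
drive_tool(
  rows=[
    [[0,0,0.004],0],
    [[0,0,0.004],0],
    [[0,0,0.004],0],
  ],
)

```text
time: 42.1
tcp_pos: [0.6144, 0.1979, 0.0338]
orientation: [[0.03, 1.0, 0.0], [1.0, -0.03, 0.0], [0.0, 0.0, -1.0]]
force: [-0.9, 0.4, -2.5]
width: 0.0545
grip_force: 66.3
```

Request:
drive_tool(
  rows=[
    [[0,0,0],0],
    [[0,0,0],0],
    [[0,0,0],0],
    [[0,0,-0.1],0],
    [[0,0,-0.5],0],
    [[0,0,-1],0],
    [[0,0,-1],0],
    [[0,0,-1],0],
  ],
  gripper=1,
)

```text
time: 43.1
tcp_pos: [0.6153, 0.1981, 0.1857]
orientation: [[0.03, 1.0, 0.004], [1.0, -0.03, 0.001], [0.001, 0.004, -1.0]]
force: [0.8, 0.0, -0.1]
width: 0.0853
grip_force: 0.0
```

Request:
drive_tool(
  rows=[
    [[-0.4,0,0],0],
    [[-0.8,0,0],0],
    [[-1,0,0],0],
  ],
)

```text
time: 43.48
tcp_pos: [0.6074, 0.0455, 0.1806]
orientation: [[0.032, 0.999, -0.005], [0.999, -0.032, -0.0], [-0.001, -0.005, -1.0]]
force: [-0.2, 1.0, -0.4]
width: 0.0854
grip_force: 0.0
```

Request:
drive_tool(
  rows=[
    [[-0.4,-0.1,0],0],
    [[-0.8,-0.2,0],0],
    [[-1,-0.3,0],0],
    [[-1,-0.3,0],0],
    [[-1,-0.3,0],0],
    [[-1,-0.3,0],0],
  ],
)

```text
time: 44.22
tcp_pos: [0.5602, -0.0994, 0.1827]
orientation: [[0.028, 1.0, -0.001], [1.0, -0.028, 0.001], [0.001, -0.001, -1.0]]
force: [0.2, -0.2, 0.5]
width: 0.0857
grip_force: 0.0
```

Run:
```python
from h import *
np.set_printoptions(precision=4,suppress=True)
print(status.observe()["time"],status.observe()["tcp_pos"])
for c in("top","side"):
  im=vision.camera(c)
  if c=="side": save("fin",cv2.resize(im[150:350,120:320],(600,600),interpolation=cv2.INTER_CUBIC))
  for n,q,w in [("new_pump",(.613,.198,.003),-.037),("worn_pump",(.617,.307,.003),-.037),("new_tensioner",(.469,.023,.003),-.03),("worn_tensioner",(.47,.098,.003),-.03),("new_sprocket",(.618,.105,.039),0),("new_idler",(.477,.305,.029),0)]:
    pt=n.split("_")[1]; print(c,n,fit(c,n,pt,q[:2],q[2],w,freeyaw=pt in("pump","tensioner")))
```

```text
44.225 [ 0.5602 -0.0994  0.1827]
top new_pump [ 0.6168  0.199  -0.0087  0.1338  0.69  ]
top worn_pump [ 0.6203  0.3083 -0.0431  0.2234  0.82  ]
top new_tensioner [ 0.4724  0.0231 -0.0021  0.1006  0.74  ]
top worn_tensioner [ 0.4737  0.099  -0.0532  0.0902  0.79  ]
top new_sprocket [0.6225 0.1056 0.     0.099  0.7   ]
top new_idler [0.4804 0.3079 0.     0.0994 0.83  ]
side new_pump [ 0.6142  0.1955 -0.0343  0.1037  0.61  ]
side worn_pump [ 0.6179  0.3056 -0.0345  0.0433  0.69  ]
side new_tensioner [ 0.4668  0.0236 -0.0617  0.13    0.86  ]
side worn_tensioner [ 0.4708  0.1002 -0.0764  0.1454  0.95  ]
side new_sprocket [0.6166 0.105  0.     0.0603 0.79  ]
side new_idler [0.4764 0.3032 0.     0.1263 0.6   ]
```

View pics/fin.png

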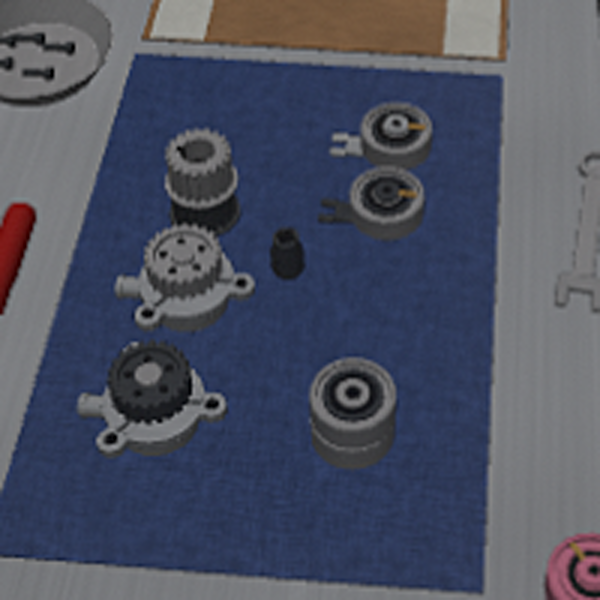

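The final view shows both stacks square, at (200,180) and (352,410). The tensioner pair at (390,160) and the pump pair at (165,330) lie side by side and point the same way. Handing in.

```bash
python3 -c "
from bench import ticket; print(ticket.close_job())"
```

```text
the job is handed in; nothing more can be done
None
```

I handed the job in at about 44 s; the hand-in gave no verdict. By camera fits, the sprocket and idler are stacked within about 1–2 mm of the worn axes, and the tensioner and pump lie right of their worn twins, same way round, about 15 mm clear.

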